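Set the beakers on their drip tiles for firing

ROBOT

A 6-joint arm with a two-finger parallel gripper is mounted at the origin on the work surface. World frame = base frame: x ahead of the robot, y to its left, z up, the work surface at z = 0. Lengths are in m, angles in rad, forces in N, time in s.
With the tool pointing down it reaches from about 0.25 to 0.8 m from the base axis. Payload 3.9 kg.
Tool frame: the origin (TCP) lies midway between the tips of the shut fingers; the grasp point (between the pads) lies 19 mm behind it; z points along the fingers, y is the line along which they close (so a half turn about z gives the same grasp; the last joint's range is limited). The gripper opens to 85 mm and grips with 20 to 120 N. Pads are 22 mm wide; open, the fingers measure 114 mm over their backs; the gripper's body (76 mm by 85 mm) begins 54 mm behind the grasp point. The pads swing forward as they close: fully open they stand 13 mm farther back than shut.
Start: joints at [-1.115, 0.26, -0.138, 1.173, 0, 1.571], TCP at [0.231, -0.471, 0.231] pointing down, gripper open.
Joint ranges: [-2.78, 2.78], [-0.83, 1.72], [-1.28, 1.37], [-1.9, 2.12], [-1.57, 1.48], [-3.14, 3.14]. Speed limits (rad/s): [2.57, 2.57, 3.14, 3.14, 3.14, 3.14].

INTERFACE

Orientations are given as a 3x3 rotation matrix whose columns are the frame's x, y, z axes.
In Python, from rig import r gives the robot as it stands.
- The arm moves only by the tool apply_moves, never from a script. Its argument "series" is a list of rows, each a list of 7 numbers: the turn, a rotation vector about the world's x, y, z as a fraction of full scale, then the shift along the world's x, y, z as a fraction of full scale, then the closure, from -1 (fully open) to 1 (shut), so that 0 is half open. A call has 1 to 20 rows; each row shifts and turns the commanded pose from where the row before left it; what a row does not reach is not made up. Full scale, the value 1, is 0.025 m for a shift and 0.15 rad for a turn. A row lasts 1/10 s, in which the tool goes at most 50 mm and 8.59 degrees, less where a joint would pass 70% of its speed; a pose out of reach is approached as far as the arm can. A call with a number of a shift or a turn outside -1 to 1 is refused whole. A call with a gripper value outside its range is refused whole. The fingers move at their own pace and stop on an object; "grip_force" is the grip in N (left out, the last holds). Time passes only in rows, so rows that do not move let the fingers close. It gives the time, the measured TCP pose, the force, the opening and the grip force at its end, in the units of the state.
- r.get_state(): the state, without advancing time (a new reading comes with each control period).
- r.camera(name): name is "scene" or "top"; returns the picture (480x640x3 uint8, red, green, blue); there is no depth.
- r.calibration(name): a dict with "fx", "fy", "cx", "cy" (pixels), "view" (4x4, takes a point from world to camera coordinates). Camera axes: x right, y up, looking along -z (the intrinsics and any distortion apply to the point x, -y, -z); pixel columns grow to the right and rows downward; lengths in m; the calibration is good to about 2 mm. A picture is of the moment at which its call begins. calibration takes no time and is no camera call.
- r.close_job(): hands the job in; it is judged then, once.
The state is a dict: "clock": time; "q": joint angles; "qd": joint speeds; "tau": joint torques, N m; "ee_pos": TCP position; "tool_rot": TCP orientation; "wrist_force": force on the tool from outside, world axes, zero at the start; "moment": the same for the moment, N m; "opening": finger opening in m; "gripper_force": force on a finger pad.
Only numpy, scipy, OpenCV 4.12 (cv2) and the standard library are available. Lean on these libraries where they do the work, as an engineer would, in place of code of your own. Each camera call takes 0.05 s, during which the arm holds its last target. There are 200 camera calls.

TASK

Get the kiln shelf ready for firing: stand each of the four straight-sided beakers upright in the middle of the drip tile of its own shape and size (large round on large round, small square on small square, and so on), the square ones with their sides lined up with the edges of their tile. Set them down, do not drop them, and leave the bowl and the bottle standing where they are.

Things in the scene. Friction and masses are not known exactly. Their poses are not given: they have to be found in the camera images.
- big_round_mid (a point): A large round (60 mm diameter), open-topped straight-sided beaker of pale unglazed clay, 75 mm tall, walls 4 mm, standing upright and loose. Point: on its upright axis, half-way up (37.5 mm above its underside). z up.
- small_round_mid (a point): A small round (38 mm diameter), open-topped straight-sided beaker of pale unglazed clay, 50 mm tall, walls 4 mm, standing upright and loose. Point: on its upright axis, half-way up (25 mm above its underside). z up.
- big_square_mid (a point): A large square (54 x 54 mm outside), open-topped straight-sided beaker of pale unglazed clay, 75 mm tall, walls 4 mm, standing upright and loose. Point: on its upright axis, half-way up (37.5 mm above its underside). z up; x and y square to its side walls.
- small_square_mid (a point): A small square (36 x 36 mm outside), open-topped straight-sided beaker of pale unglazed clay, 50 mm tall, walls 4 mm, standing upright and loose. Point: on its upright axis, half-way up (25 mm above its underside). z up; x and y square to its side walls.
- big_round_tile: Large round white drip tile, 88 mm diameter, 8 mm thick. Fixed on the brown 260 x 260 mm kiln shelf, whose top is 16 mm above the work surface, so the tile's top is 24 mm above the work surface. Origin: centre of its underside.
- small_round_tile: Small round white drip tile, 62 mm diameter, 8 mm thick. Fixed on the brown 260 x 260 mm kiln shelf, whose top is 16 mm above the work surface, so the tile's top is 24 mm above the work surface. Origin: centre of its underside.
- big_square_tile: Large square white drip tile, 82 x 82 mm, 8 mm thick; x and y along its edges. Fixed on the brown 260 x 260 mm kiln shelf, whose top is 16 mm above the work surface, so the tile's top is 24 mm above the work surface. Origin: centre of its underside.
- small_square_tile: Small square white drip tile, 60 x 60 mm, 8 mm thick; x and y along its edges. Fixed on the brown 260 x 260 mm kiln shelf, whose top is 16 mm above the work surface, so the tile's top is 24 mm above the work surface. Origin: centre of its underside.
- bowl_mid (a point): Low flared bowl of the same clay, 76 mm across the rim, 34 mm tall, loose; not a beaker, it stays where it is. Point: on its axis, 17 mm above its underside.
- bottle_mid (a point): Narrow-necked bottle of the same clay, 56 mm across the belly, 90 mm tall, loose; not a beaker, it stays where it is. Point: on its axis, 45 mm above its underside.

How it is judged:
At the end, for the whole second after the job is handed in: Each beaker stands upright (0.1 rad) and at rest on the tile of its own shape and size, within 12 mm of its centre and 5 mm of standing height; square sides within 0.22 rad of parallel to tile edges (any quarter turn); bowl and bottle within 20 mm of where they stood (horizontal distance between big_round_mid and big_round_tile below 0.012 m and angle between each of big_round_mid, small_round_mid, big_square_mid, small_square_mid's own z axis and vertical below 0.1 rad and z of big_round_mid in the frame of big_round_tile between 0.0405 and 0.0505 m and linear speed of each of big_round, small_round, big_square, small_square below 0.02 m/s and horizontal distance between small_round_mid and small_round_tile below 0.012 m and z of small_round_mid in the frame of small_round_tile between 0.028 and 0.038 m and horizontal distance between big_square_mid and big_square_tile below 0.012 m and z of big_square_mid in the frame of big_square_tile between 0.0405 and 0.0505 m and (angle between the x axis of big_square_mid and the x axis of big_square_tile, either way round below 0.22 rad or angle between the x axis of big_square_mid and the y axis of big_square_tile, either way round below 0.22 rad) and horizontal distance between small_square_mid and small_square_tile below 0.012 m and z of small_square_mid in the frame of small_square_tile between 0.028 and 0.038 m and (angle between the x axis of small_square_mid and the x axis of small_square_tile, either way round below 0.22 rad or angle between the x axis of small_square_mid and the y axis of small_square_tile, either way round below 0.22 rad) and distance of each of bowl_mid, bottle_mid from where it was at the start of the episode below 0.02 m); the robot touches nothing.
It fails at once if a beaker is dropped: it is in the air, touching nothing, with its foot more than 25 mm above the tiles' tops ((height (world z) of big_round_mid above 0.0865 m and contact force between big_round and anything else below 0.01 N) or (height (world z) of small_round_mid above 0.074 m and contact force between small_round and anything else below 0.01 N) or (height (world z) of big_square_mid above 0.0865 m and contact force between big_square and anything else below 0.01 N) or (height (world z) of small_square_mid above 0.074 m and contact force between small_square and anything else below 0.01 N)).
It fails at once if the bowl or the bottle is moved from its place by more than 20 mm (distance of any of bowl_mid, bottle_mid from where it was at the start of the episode above 0.02 m).
It also fails if it takes over 128 s, if anything falls off the work surface, if the arm or the gripper's body presses on something with over 40 N, if the wrist force passes 120 N, or if a joint passes its speed limit or range.

## Working session

There is one attempt and no reset: what is moved stays moved. The work goes in short steps, Python scripts to look and compute and a tool call to move; the robot and the scene stay as the last step left them, time stands still between calls to the robot, and variables do not carry over. Pictures are saved under pics/ and viewed, at most 14 in all, crops included, and the job is handed in when it is done.

Besides the shell and the picture viewer there is one more tool, called after "Call:" as a command line: name --pt "numbers of a row" for each row, then --argument value for the rest. apply_moves: Moves the arm, as the interface text tells. Shift numbers are shares of 0.025 m and turn numbers shares of 0.15 rad, none past 1 either way. Its arguments: {"type":"object","properties":{"series":{"type":"array"},"grip_force":{"type":"number"}},"required":["series"]}

```bash
mkdir -p pics
python3 - <<'E'
from rig import r
import cv2
for n in("scene","top"):
    im=r.camera(n); cv2.imwrite(f"pics/{n}0.png",im[:,:,::-1])
    c=r.calibration(n); print(n,c)
E
```

```text
scene {'fx': 547.0185257539742, 'fy': 547.0185257539742, 'cx': 320.02817751273477, 'cy': 241.5059993511141, 'view': array([[ 0.72166455,  0.69193471,  0.02065511, -0.37166417],
       [-0.49323129,  0.49302948,  0.71669019,  0.21498031],
       [ 0.48571924, -0.52739765,  0.69708575, -1.45275539],
       [ 0.        ,  0.        ,  0.        ,  1.        ]])}
top {'fx': 450.246793652156, 'fy': 450.246793652156, 'cx': 321.04759719083324, 'cy': 232.67839399837078, 'view': array([[-0.01953302, -0.99976273, -0.00964072, -0.01681913],
       [ 0.99893012, -0.01991921,  0.04173538, -0.50741656],
       [-0.04191752, -0.00881519,  0.99908219, -0.88318098],
       [ 0.        ,  0.        ,  0.        ,  1.        ]])}
```

View pics/top0.png

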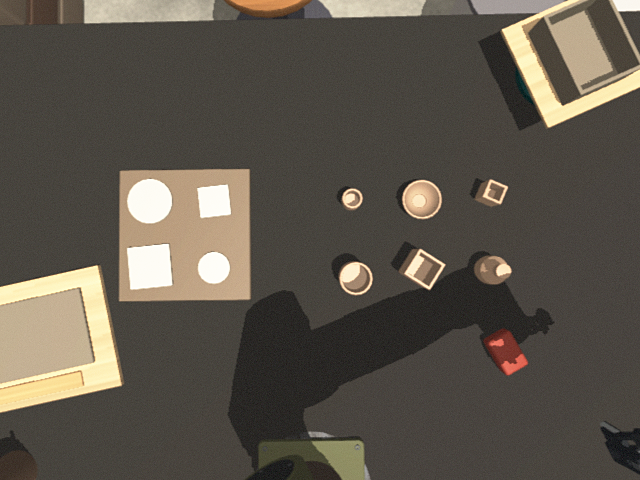

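View pics/scene0.png

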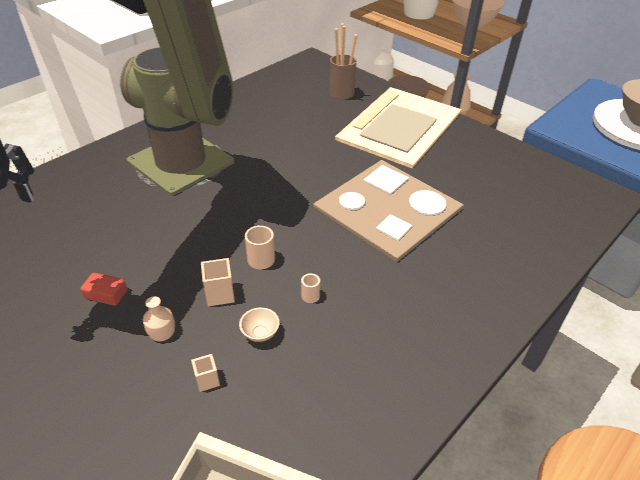

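The top view shows these tiles: large round (150,201), small square (214,201), large square (150,267) and small round (214,268). The beakers are: small round (352,198), large round (356,277), large square (423,268) and small square (492,193). The bowl is at (422,200) and the bottle at (492,269). The scene view shows the same layout.

```bash
cat > h.py <<'E'
import numpy as np, cv2
from rig import r
def ray(n,px,z):
    c=r.calibration(n);V=np.array(c["view"]);R=V[:3,:3];o=-R.T@V[:3,3]
    d=R.T@np.array([(px[0]-c["cx"])/c["fx"],-(px[1]-c["cy"])/c["fy"],-1.])
    return o+d*(z-o[2])/d[2]
def blobs(im,mask,a0=120):
    cs,_=cv2.findContours(mask.astype(np.uint8),cv2.RETR_EXTERNAL,cv2.CHAIN_APPROX_NONE)
    return [c for c in cs if cv2.contourArea(c)>a0]
def world(n,c,z): return np.array([ray(n,p,z)[:2] for p in c.reshape(-1,2)])
E
python3 - <<'E'
from h import *
im=cv2.imread("pics/top0.png").astype(int)  # bgr
b,g,rr=im[...,0],im[...,1],im[...,2]
white=(b>190)
for c in blobs(im,white):
    m=cv2.minAreaRect((world("top",c,.024)*1000).astype(np.float32)); x,y,w,h=cv2.boundingRect(c)
    if 120<x<250 and 160<y<300: print("tile",(x,y,w,h),m, cv2.contourArea(c))
clay=(rr>60)&(rr-b>22)
for c in blobs(im,clay):
    x,y,w,h=cv2.boundingRect(c)
    if 320<x<520 and 160<y<310:
        for z in(.05,.075): 
            W=(world("top",c,z)*1000).astype(np.float32)
            print((x,y,w,h),z,cv2.minAreaRect(W),cv2.minEnclosingCircle(W))
print(r.get_state()["tool_rot"])
big=cv2.resize(cv2.imread("pics/top0.png")[170:300,330:520],None,fx=4,fy=4,interpolation=cv2.INTER_CUBIC); cv2.imwrite("pics/crop.png",big)
E
```

```text
tile (198, 252, 32, 32) ((442.6042785644531, 184.41995239257812), (60.70616912841797, 60.471744537353516), 89.37052154541016) 744.0
tile (127, 244, 45, 45) ((447.6272277832031, 310.38629150390625), (81.30126190185547, 82.65735626220703), 4.598734378814697) 1673.0
tile (197, 185, 34, 33) ((573.646728515625, 182.7836151123047), (59.43376541137695, 60.92190933227539), 5.537551403045654) 870.0
tile (127, 179, 45, 44) ((576.6287231445312, 310.32232666015625), (87.06758880615234, 84.95801544189453), 88.84446716308594) 1488.5
(338, 261, 35, 35) 0.05 ((418.4839782714844, -89.60063171386719), (64.17546844482422, 63.9738655090332), 88.89215087890625) ((418.720703125, -89.64315795898438), 33.39876174926758)
(338, 261, 35, 35) 0.075 ((419.9792785644531, -87.9925537109375), (62.29543685913086, 62.09973907470703), 88.89208984375) ((420.208984375, -88.03380584716797), 32.42034912109375)
(474, 255, 38, 30) 0.05 ((429.08123779296875, -347.29608154296875), (61.89052963256836, 58.92707061767578), 43.33370590209961) ((429.9197082519531, -348.6658020019531), 35.093814849853516)
(474, 255, 38, 30) 0.075 (
[... 1113 characters left out ...]
28) 0.075 ((571.9108276367188, -341.9183654785156), (49.25077819824219, 48.27069091796875), 65.35063171386719) ((571.1638793945312, -341.7718200683594), 33.26202392578125)
(402, 179, 40, 41) 0.05 ((565.5994262695312, -219.15834045410156), (73.93611907958984, 76.28886413574219), 88.45145416259766) ((565.339111328125, -219.37660217285156), 38.56414794921875)
(402, 179, 40, 41) 0.075 ((562.7847900390625, -213.75482177734375), (71.77015686035156, 74.0539779663086), 88.45144653320312) ((562.5321044921875, -213.96665954589844), 37.43450164794922)
[[ 8.97909751e-01  4.40178908e-01 -7.80311661e-04]
 [ 4.40179599e-01 -8.97908338e-01  1.59269535e-03]
 [ 4.22554510e-07 -1.77357396e-03 -9.99998427e-01]]
```

View pics/crop.png

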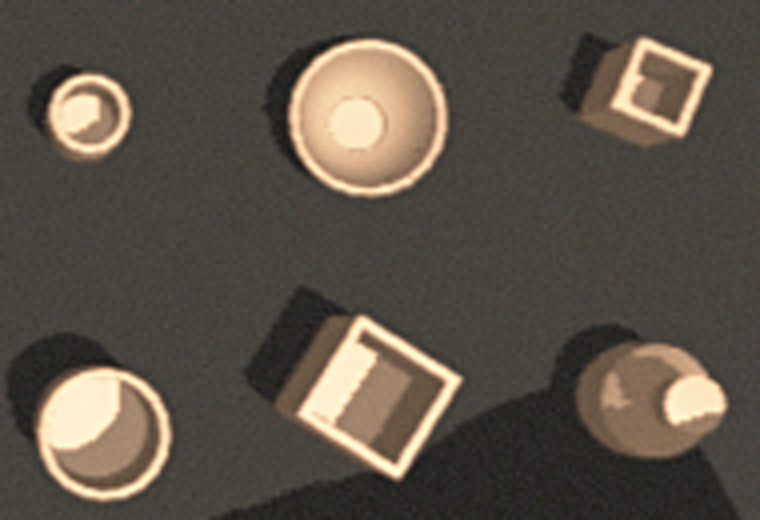

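The crop shows the rims as bright rings and squares, separate from the darker side walls. A bright mask projected at rim height will therefore give centres and angles directly.

```bash
cat >> h.py <<'E'
def rims(im,thr=175,roi=(320,520,160,310)):
    for c in blobs(im,im[...,2]>thr,80):
        x,y,w,h=cv2.boundingRect(c)
        if roi[0]<x<roi[1] and roi[2]<y<roi[3]:
            for z in(.05,.075):
                m=cv2.minAreaRect((world("top",c,z)*1000).astype(np.float32))
                print((x,y,w,h),z,np.round(m[0],1),np.round(m[1],1),round(m[2],1))
E
python3 - <<'E'
from h import *
rims(cv2.imread("pics/top0.png"))
E
```

```text
(339, 262, 34, 33) 0.05 [418.5 -90.5] [59.8 60.1] 43.8
(339, 262, 34, 33) 0.075 [419.9 -88.9] [58.1 58.3] 43.8
(489, 257, 23, 20) 0.05 [ 438.3 -363.6] [41.9 28. ] 23.1
(489, 257, 23, 20) 0.075 [ 439.2 -354. ] [40.6 27.1] 23.1Traceback (most recent call last):
  File "<stdin>", line 2, in <module>
  File "h.py", line 16, in rims
    m=cv2.minAreaRect((world("top",c,z)*1000).astype(np.float32))
                       ~~~~~^^^^^^^^^^^
  File "h.py", line 10, in world
    def world(n,c,z): return np.array([ray(n,p,z)[:2] for p in c.reshape(-1,2)])
                                       ~~~^^^^^^^
  File "h.py", line 4, in ray
    c=r.calibration(n);V=np.array(c["view"]);R=V[:3,:3];o=-R.T@V[:3,3]
ValueError: time passes only in moves, steps and waits
```

Repeated calibration calls are refused, so I'll cache the calibration in a file.

```bash
sed -i 's/c=r.calibration(n);V=/c=CAL[n];V=/; s/^from rig import r/from rig import r\nCAL={n:r.calibration(n) for n in ("scene","top")}/' h.py
python3 - <<'E'
from h import *
rims(cv2.imread("pics/top0.png"))
print(ray("top",(300,200),.05), r.get_state()["clock"])
E
```

```text
(339, 262, 34, 33) 0.05 [418.5 -90.5] [59.8 60.1] 43.8
(339, 262, 34, 33) 0.075 [419.9 -88.9] [58.1 58.3] 43.8
(489, 257, 23, 20) 0.05 [ 438.3 -363.6] [41.9 28. ] 23.1
(489, 257, 23, 20) 0.075 [ 439.2 -354. ] [40.6 27.1] 23.1
(404, 249, 41, 41) 0.05 [ 433.  -220.7] [57.2 57.1] 56.3
(404, 249, 41, 41) 0.075 [ 434.1 -215.2] [55.5 55.5] 56.3
(342, 189, 21, 20) 0.05 [569.2 -87.3] [38.  36.3] 88.8
(342, 189, 21, 20) 0.075 [566.3 -85.8] [36.9 35.2] 88.8
(483, 180, 25, 24) 0.05 [ 577.2 -358.4] [37.5 37.2] 65.3
(483, 180, 25, 24) 0.075 [ 574.1 -348.9] [36.4 36.1] 65.3
(402, 180, 40, 39) 0.05 [ 565.2 -219.4] [73.  73.3] 25.4
(402, 180, 40, 39) 0.075 [ 562.4 -214. ] [70.9 71.1] 25.4
[0.56838163 0.01166864 0.05      ] 0.1
```

Measured positions match the given sizes. First target is the small square at (0.577,-0.358), where its wall normal is at -24.7° and the tool is at -63.9°.

Call:
apply_moves --pt "0 0 0.912 0.989 0.323 0 -1" --pt "0 0 0.912 0.989 0.323 0 -1" --pt "0 0 0.912 0.989 0.323 0 -1" --pt "0 0 0.912 0.989 0.323 0 -1" --pt "0 0 0.912 0.989 0.323 0 -1" --pt "0 0 0 0.989 0.323 0 -1" --pt "0 0 0 0.989 0.323 0 -1" --pt "0 0 0 0.989 0.323 0 -1" --pt "0 0 0 0.989 0.323 0 -1" --pt "0 0 0 0.989 0.323 0 -1" --pt "0 0 0 0.989 0.323 0 -1" --pt "0 0 0 0.989 0.323 0 -1" --pt "0 0 0 0.989 0.323 0 -1" --pt "0 0 0 0.989 0.323 0 -1" --pt "0 0 0 0 0 -1 -1" --pt "0 0 0 0 0 -1 -1" --pt "0 0 0 0 0 -1 -1" --pt "0 0 0 0 0 -1 -1" --pt "0 0 0 0 0 0 -1" --pt "0 0 0 0 0 0 -1" --grip_force 30

```text
clock: 2.1
ee_pos: [0.5768, -0.358, 0.1308]
tool_rot: [[0.418, 0.909, -0.002], [0.909, -0.418, 0.001], [0.0, -0.002, -1.0]]
wrist_force: [0.2, -0.8, 0.1]
opening: 0.0855
gripper_force: 0.0
```

Call:
apply_moves --pt "0 0 0 0 0 -0.8 -1" --pt "0 0 0 0 0 -0.8 -1" --pt "0 0 0 0 0 -0.8 -1" --pt "0 0 0 0 0 -0.8 -1" --pt "0 0 0 0 0 -0.8 -1" --pt "0 0 0 0 0 -0.75 -1" --pt "0 0 0 0 0 0 -1" --pt "0 0 0 0 0 0 0" --pt "0 0 0 0 0 0 0.5" --pt "0 0 0 0 0 0 1" --pt "0 0 0 0 0 0 1" --pt "0 0 0 0 0 0 1" --pt "0 0 0 0 0 0 1" --pt "0 0 0 0 0 0 1" --grip_force 30

```text
clock: 3.5
ee_pos: [0.5782, -0.359, 0.0142]
tool_rot: [[0.418, 0.909, 0.002], [0.909, -0.418, -0.001], [-0.0, 0.003, -1.0]]
wrist_force: [0.2, 0.6, 6.0]
opening: 0.0358
gripper_force: 30.9
```

Call:
apply_moves --pt "0 0 0 0 0 0.3 1" --pt "0 0 0 0 0 0.4 1" --pt "0 0 0 0 0 0.8 1" --pt "0 0 0 0 0 0.8 1" --pt "0 0 0 0 0 0.8 1" --pt "0 0 0 0 0 0.8 1" --pt "0 0 0 0 0 0.8 1" --pt "0 0 0 0 0.5 0.3 1" --pt "0 0 0.5 0 0.9 0 1" --pt "0 0 0.5 0 0.9 0 1" --pt "0 0 0.5 0 0.9 0 1" --pt "0 0 0.5 0 0.9 0 1" --pt "0 0 0.5 0 0.9 0 1" --pt "0 0 0.5 0 0.9 0 1" --pt "0 0 0.46 0 0.9 0 1" --pt "0 0 0 0 0.9 0 1"

```text
clock: 5.1
ee_pos: [0.5763, -0.1638, 0.1372]
tool_rot: [[-0.09, 0.996, -0.001], [0.996, 0.09, 0.001], [0.001, -0.001, -1.0]]
wrist_force: [0.1, -0.3, -0.2]
opening: 0.0356
gripper_force: 30.1
```

Call:
apply_moves --pt "0 0 0 0 0.9 0 1" --pt "0 0 0 0 0.9 0 1" --pt "0 0 0 0 0.9 0 1" --pt "0 0 0 0 0.9 0 1" --pt "0 0 0 0 0.9 0 1" --pt "0 0 0 0 0.9 0 1" --pt "0 0 0 0 0.9 0 1" --pt "0 0 0 0 0.9 0 1" --pt "0 0 0 0 0.9 0 1" --pt "0 0 0 0 0.9 0 1" --pt "0 0 0 0 0.9 0 1" --pt "0 0 0 0 0.9 0 1" --pt "0 0 0 0 0.9 0 1" --pt "0 0 0 0 0.9 0 1" --pt "0 0 0 0 0.5 0 1" --pt "0 0 0 0 0.3 0 1" --pt "0 0 0 0 0 0 1" --pt "0 0 0 0 0 0 1" --pt "0 0 0 0 0 0 1"

```text
clock: 7.0
ee_pos: [0.5772, 0.1682, 0.1375]
tool_rot: [[-0.087, 0.996, -0.0], [0.996, 0.087, -0.0], [-0.0, -0.0, -1.0]]
wrist_force: [-0.1, -0.2, -0.9]
opening: 0.036
gripper_force: 30.1
```

Run:
```python
from h import *
for n in("scene","top"): cv2.imwrite(f"pics/{n}1.png",r.camera(n)[:,:,::-1])
a=cv2.imread("pics/scene1.png")[60:300,250:520];b=cv2.imread("pics/top1.png")[140:320,100:300]
cv2.imwrite("pics/p1.png",np.hstack([cv2.resize(a,(400,356)),cv2.resize(b,(395,356))]))
```

```text
(no output)
```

View pics/p1.png

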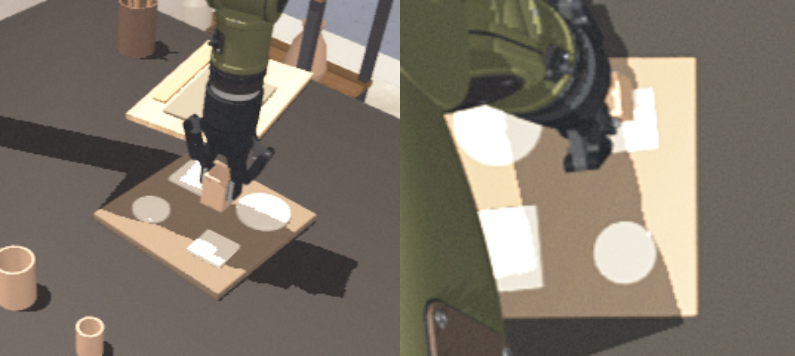

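The small square is held upright above its tile, and the TCP still needs -3.6 mm in x and +14.6 mm in y. I'll correct that and lower to TCP z≈0.038.

Call:
apply_moves --pt "0 0 0 -0.14 0.58 0 1" --pt "0 0 0 0 0 -0.7 1" --pt "0 0 0 0 0 -0.7 1" --pt "0 0 0 0 0 -0.7 1" --pt "0 0 0 0 0 -0.7 1" --pt "0 0 0 0 0 -0.5 1" --pt "0 0 0 0 0 -0.2 1" --pt "0 0 0 0 0 -0.2 1" --pt "0 0 0 0 0 -0.1 1" --pt "0 0 0 0 0 -0.1 1" --pt "0 0 0 0 0 0 1" --pt "0 0 0 0 0 0 1" --pt "0 0 0 0 0 0 1"

```text
clock: 8.4
ee_pos: [0.574, 0.1837, 0.0404]
tool_rot: [[-0.088, 0.996, 0.001], [0.996, 0.088, 0.0], [0.0, 0.001, -1.0]]
wrist_force: [-0.2, -0.3, -0.7]
opening: 0.0358
gripper_force: 30.1
```

Call:
apply_moves --pt "0 0 0 0 0 -0.06 1" --pt "0 0 0 0 0 -0.06 1" --pt "0 0 0 0 0 -0.04 1" --pt "0 0 0 0 0 0 1"

```text
clock: 8.8
ee_pos: [0.5741, 0.1838, 0.0381]
tool_rot: [[-0.088, 0.996, 0.001], [0.996, 0.088, 0.0], [0.0, 0.001, -1.0]]
wrist_force: [-4.2, -1.5, 11.2]
opening: 0.0356
gripper_force: 31.6
```

Call:
apply_moves --pt "0 0 0 0 0 0 0" --pt "0 0 0 0 0 0 -0.5" --pt "0 0 0 0 0 0 -1" --pt "0 0 0 0 0 0 -1" --pt "0 0 0 0 0 0 -1" --pt "0 0 0 0 0 0 -1" --pt "0 0 0 0 0 0.5 -1" --pt "0 0 0 0 0 0.8 -1" --pt "0 0 0 0 0 0.9 -1" --pt "0 0 0 0 0 0.9 -1" --pt "0 0 0 0 -0.9 0.9 -1" --pt "0 0 0 0 -0.9 0 -1" --pt "0 0 0 0 -0.9 0 -1" --pt "0 0 0 0 -0.9 0 -1" --pt "0 0 0 0 -0.9 0 -1" --pt "0 0 0 0 -0.9 0 -1" --pt "0 0 0 0 -0.9 0 -1" --pt "0 0 0 0 -0.9 0 -1" --pt "0 0 0 0 -0.9 0 -1" --pt "0 0 0 0 -0.9 0 -1"

```text
clock: 10.8
ee_pos: [0.5739, -0.0423, 0.1371]
tool_rot: [[-0.088, 0.996, 0.001], [0.996, 0.088, -0.0], [-0.0, 0.001, -1.0]]
wrist_force: [1.4, -0.3, -0.1]
opening: 0.0854
gripper_force: 0.0
```

Call:
apply_moves --pt "0 0 0 -0.2 -0.84 0 -1" --pt "0 0 0 0 0 0 -1" --pt "0 0 0 0 0 0 -1"

```text
clock: 11.1
ee_pos: [0.5689, -0.0625, 0.1368]
tool_rot: [[-0.087, 0.996, 0.001], [0.996, 0.087, 0.0], [0.0, 0.001, -1.0]]
wrist_force: [-0.4, -0.2, 0.5]
opening: 0.0855
gripper_force: 0.0
```

Run:
```python
from h import *
im=r.camera("top")[:,:,::-1].copy(); cv2.imwrite("pics/top2.png",im)
cv2.imwrite("pics/p2.png",cv2.resize(im[130:330,90:420],None,fx=2,fy=2))
print(r.get_state()["ee_pos"])
rims(im,150,(190,240,170,240))
```

```text
[ 0.56900775 -0.06197437  0.13667499]
```

View pics/p2.png

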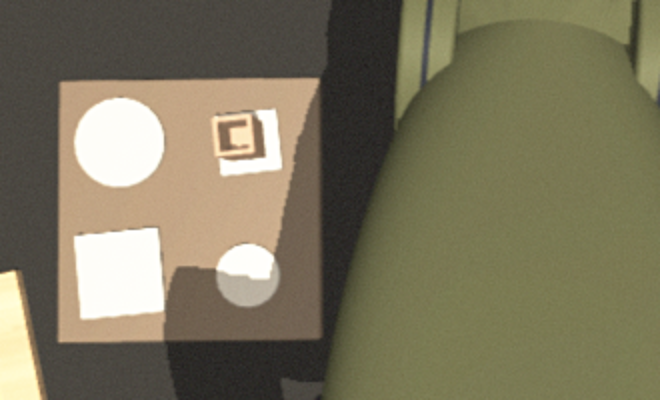

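The small square stands upright and aligned on its tile, with its rim centre at about (206.5,197.5). I'll compute the offset and continue.

Run:
```python
from h import *
im=cv2.imread("pics/top2.png").astype(int)
g=im[160:235,190:240]; m=(g[...,2]-g[...,0]>50)&(g[...,2]>190); m[:15]=0
ys,xs=np.where(m); 
p=((211/2+90+257/2+90)/2,(112/2+157/2)/2+130)
print("corner-based",ray("top",p,.074), ray("top",(206.5,197.5),.074))
w=im[170:235,195:240].min(2)>190
```

```text
corner-based [0.57428144 0.18278196 0.074     ] [0.57383514 0.18371543 0.074     ]
```

Call:
apply_moves --pt "0 0 0 0 -1 0 -1" --pt "0 0 0 0 0 0 -1" --pt "0 0 0 0 0 -0.8 -1" --pt "0 0 0 0 0 -0.8 -1" --pt "0 0 0 0 0 -0.8 -1" --pt "0 0 0 0 0 -0.8 -1" --pt "0 0 0 0 0 -0.8 -1" --pt "0 0 0 0 0 -0.8 -1" --pt "0 0 0 0 0 -0.2 -1" --pt "0 0 0 0 0 0 -1" --pt "0 0 0 0 0 0 0" --pt "0 0 0 0 0 0 0.5" --pt "0 0 0 0 0 0 1" --pt "0 0 0 0 0 0 1" --pt "0 0 0 0 0 0 1" --pt "0 0 0 0 0 0 1" --pt "0 0 0 0 0 0 1"

```text
clock: 12.85
ee_pos: [0.5696, -0.0875, 0.0121]
tool_rot: [[-0.088, 0.996, 0.002], [0.996, 0.088, -0.0], [-0.0, 0.002, -1.0]]
wrist_force: [0.4, 0.2, 5.4]
opening: 0.036
gripper_force: 30.6
```

Call:
apply_moves --pt "0 0 0 0 0 0.3 1" --pt "0 0 0 0 0 0.5 1" --pt "0 0 0 0 0 0.8 1" --pt "0 0 0 0 0 0.8 1" --pt "0 0 0 0 0 0.8 1" --pt "0 0 0 0 0 0.8 1" --pt "0 0 0 -0.4 0.8 0.8 1" --pt "0 0 0 -0.4 0.8 0.2 1" --pt "0 0 0 -0.4 0.8 0 1" --pt "0 0 0 -0.4 0.8 0 1" --pt "0 0 0 -0.4 0.8 0 1" --pt "0 0 0 -0.4 0.8 0 1" --pt "0 0 0 -0.4 0.8 0 1" --pt "0 0 0 -0.4 0.8 0 1" --pt "0 0 0 -0.4 0.8 0 1" --pt "0 0 0 -0.4 0.8 0 1" --pt "0 0 0 -0.4 0.8 0 1" --pt "0 0 0 -0.4 0.8 0 1" --pt "0 0 0 -0.28 0.8 0 1" --pt "0 0 0 0 0.48 0 1"

```text
clock: 14.85
ee_pos: [0.4408, 0.1857, 0.1367]
tool_rot: [[-0.089, 0.996, -0.0], [0.996, 0.089, 0.0], [0.0, -0.0, -1.0]]
wrist_force: [-0.9, -0.6, -0.5]
opening: 0.0361
gripper_force: 30.1
```

Call:
apply_moves --pt "0 0 0 0 0 0 1" --pt "0 0 0 0 0 0 1"

```text
clock: 15.05
ee_pos: [0.4422, 0.1844, 0.1363]
tool_rot: [[-0.088, 0.996, 0.001], [0.996, 0.088, -0.001], [-0.001, 0.0, -1.0]]
wrist_force: [0.6, -0.6, -0.4]
opening: 0.0363
gripper_force: 30.1
```

Run:
```python
from h import *
a=r.camera("scene")[:,:,::-1];cv2.imwrite("pics/scene3.png",a)
cv2.imwrite("pics/p3.png",cv2.resize(a[100:280,280:480],None,fx=3,fy=3))
```

```text
(no output)
```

View pics/p3.png

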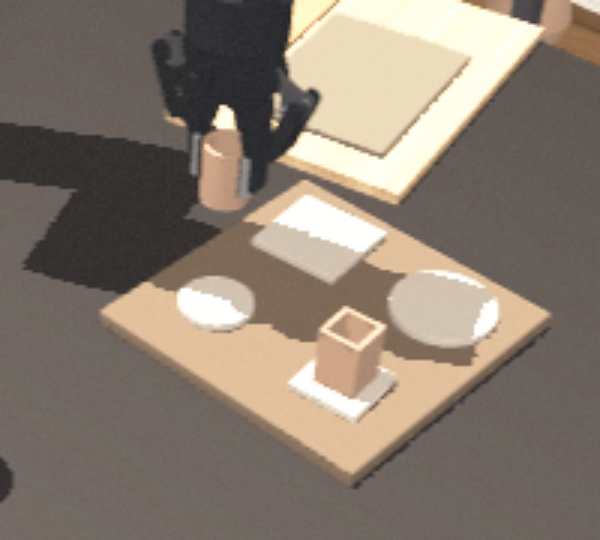

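The small round is held upright above its tile, and the small square sits centred on its own. Lowering now.

Call:
apply_moves --pt "0 0 0 0 0 -0.8 1" --pt "0 0 0 0 0 -0.8 1" --pt "0 0 0 0 0 -0.8 1" --pt "0 0 0 0 0 -0.8 1" --pt "0 0 0 0 0 -0.5 1" --pt "0 0 0 0 0 -0.1 1" --pt "0 0 0 0 0 -0.1 1" --pt "0 0 0 0 0 -0.06 1" --pt "0 0 0 0 0 0 1" --pt "0 0 0 0 0 0 1"

```text
clock: 16.1
ee_pos: [0.4422, 0.1848, 0.0376]
tool_rot: [[-0.088, 0.996, 0.001], [0.996, 0.088, 0.0], [0.0, 0.001, -1.0]]
wrist_force: [0.3, 1.0, -1.0]
opening: 0.036
gripper_force: 30.2
```

Call:
apply_moves --pt "0 0 0 0 0 -0.06 1" --pt "0 0 0 0 0 -0.05 1" --pt "0 0 0 0 0 0 1"

```text
clock: 16.4
ee_pos: [0.4423, 0.185, 0.036]
tool_rot: [[-0.088, 0.996, 0.002], [0.996, 0.088, 0.001], [0.001, 0.002, -1.0]]
wrist_force: [-2.6, -1.9, 12.6]
opening: 0.0361
gripper_force: 31.5
```

Call:
apply_moves --pt "0 0 0 0 0 0 0" --pt "0 0 0 0 0 0 -0.5" --pt "0 0 0 0 0 0 -1" --pt "0 0 0 0 0 0 -1" --pt "0 0 0 0 0 0 -1" --pt "0 0 0 0 0 0 -1" --pt "0 0 0 0 0 0.5 -1" --pt "0 0 0 0 0 0.8 -1" --pt "0 0 0 0 0 0.9 -1" --pt "0 0 0 0 0 0.9 -1" --pt "0 0 0 0 -0.5 0.9 -1" --pt "0 0 0 -0.1 -0.9 0 -1" --pt "0 0 0 -0.1 -0.9 0 -1" --pt "0 0 0 -0.1 -0.9 0 -1" --pt "0 0 0 -0.1 -0.9 0 -1" --pt "0 0 0 -0.1 -0.9 0 -1" --pt "0 0 0 -0.1 -0.9 0 -1" --pt "0 0 0 -0.1 -0.9 0 -1" --pt "0 0 0 -0.1 -0.9 0 -1" --pt "0 0 0 -0.1 -0.9 0 -1"

```text
clock: 18.4
ee_pos: [0.4189, -0.0312, 0.1342]
tool_rot: [[-0.088, 0.996, -0.0], [0.996, 0.088, 0.0], [0.0, -0.0, -1.0]]
wrist_force: [1.0, -0.6, 0.3]
opening: 0.0854
gripper_force: 0.0
```

Call:
apply_moves --pt "0 0 0 0 -0.9 0 -1" --pt "0 0 0 0 -0.9 0 -1" --pt "0 0 0 0 -0.54 0 -1" --pt "0 0 0 0 0 0 -1" --pt "0 0 0 0 0 0 -1"

```text
clock: 18.9
ee_pos: [0.4191, -0.0887, 0.1342]
tool_rot: [[-0.087, 0.996, -0.0], [0.996, 0.087, 0.001], [0.001, -0.0, -1.0]]
wrist_force: [0.3, -0.1, 0.1]
opening: 0.0854
gripper_force: 0.0
```

Run:
```python
from h import *
a=r.camera("scene")[:,:,::-1];cv2.imwrite("pics/scene4.png",a)
b=r.camera("top")[:,:,::-1];cv2.imwrite("pics/top4.png",b)
cv2.imwrite("pics/p4.png",np.hstack([cv2.resize(a[120:320,180:440],(520,400)),cv2.resize(b[160:310,160:255],(253,400))]))
```

```text
(no output)
```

View pics/p4.png

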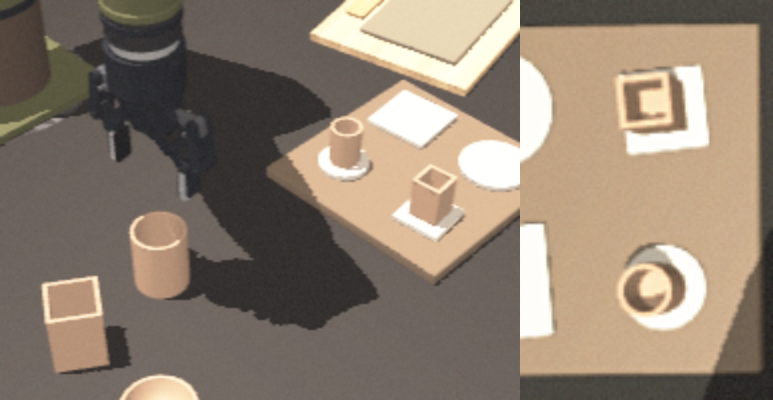

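Both small beakers stand centred on their tiles; the small round's rim is near (207,269). The gripper is over the large round, open and centred. Descending to grasp.

Call:
apply_moves --pt "0 0 0 0 0 -0.8 -1" --pt "0 0 0 0 0 -0.8 -1" --pt "0 0 0 0 0 -0.8 -1" --pt "0 0 0 0 0 -0.8 -1" --pt "0 0 0 0 0 -0.8 -1" --pt "0 0 0 0 0 -0.48 -1" --pt "0 0 0 0 0 0 -1" --pt "0 0 0 0 0 0 -0.5" --pt "0 0 0 0 0 0 0" --pt "0 0 0 0 0 0 0.5" --pt "0 0 0 0 0 0 1" --pt "0 0 0 0 0 0 1" --pt "0 0 0 0 0 0 1" --pt "0 0 0 0 0 0 1"

```text
clock: 20.4
ee_pos: [0.4199, -0.0887, 0.0233]
tool_rot: [[-0.088, 0.996, 0.002], [0.996, 0.088, 0.0], [0.0, 0.002, -1.0]]
wrist_force: [-1.6, 0.9, 5.8]
opening: 0.0597
gripper_force: 32.7
```

Run:
```python
from h import *
print(ray("top",(206.9,268.7),.074))
```

```text
[0.44211343 0.18414787 0.074     ]
```

Call:
apply_moves --pt "0 0 0 0 0 0.3 1" --pt "0 0 0 0 0 0.5 1" --pt "0 0 0 0 0 0.8 1" --pt "0 0 0 0 0 0.8 1" --pt "0 0 0 0 0 0.8 1" --pt "0 0 0 0 0 0.8 1" --pt "0 0 0 0 0 0.8 1" --pt "0 0 0 0.3 0.8 0.2 1" --pt "0 0 0 0.3 0.8 0 1" --pt "0 0 0 0.3 0.8 0 1" --pt "0 0 0 0.3 0.8 0 1" --pt "0 0 0 0.3 0.8 0 1" --pt "0 0 0 0.3 0.8 0 1" --pt "0 0 0 0.3 0.8 0 1" --pt "0 0 0 0.3 0.8 0 1" --pt "0 0 0 0.3 0.8 0 1" --pt "0 0 0 0.3 0.8 0 1" --pt "0 0 0 0.3 0.8 0 1" --pt "0 0 0 0.3 0.8 0 1" --pt "0 0 0 0.3 0.8 0 1"

```text
clock: 22.4
ee_pos: [0.5168, 0.1718, 0.1476]
tool_rot: [[-0.088, 0.996, -0.0], [0.996, 0.088, -0.0], [-0.0, -0.0, -1.0]]
wrist_force: [0.1, 0.0, -1.2]
opening: 0.0597
gripper_force: 33.1
```

Call:
apply_moves --pt "0 0 0 0.4 0.8 0 1" --pt "0 0 0 0.4 0.8 0 1" --pt "0 0 0 0.4 0.8 0 1" --pt "0 0 0 0.4 0.8 0 1" --pt "0 0 0 0.4 0.8 0 1" --pt "0 0 0 0.37 0.8 0 1" --pt "0 0 0 0 0.76 0 1" --pt "0 0 0 0 0 0 1" --pt "0 0 0 0 0 0 1" --pt "0 0 0 0 0 0 1"

```text
clock: 23.4
ee_pos: [0.5753, 0.3094, 0.1473]
tool_rot: [[-0.088, 0.996, -0.001], [0.996, 0.088, -0.001], [-0.001, -0.001, -1.0]]
wrist_force: [-0.8, -0.3, -2.1]
opening: 0.0599
gripper_force: 33.1
```

Call:
apply_moves --pt "0 0 0 0.05 0.03 -0.8 1" --pt "0 0 0 0 0 -0.8 1" --pt "0 0 0 0 0 -0.8 1" --pt "0 0 0 0 0 -0.8 1" --pt "0 0 0 0 0 -0.5 1" --pt "0 0 0 0 0 -0.1 1" --pt "0 0 0 0 0 -0.1 1" --pt "0 0 0 0 0 -0.06 1" --pt "0 0 0 0 0 -0.06 1" --pt "0 0 0 0 0 0 1" --pt "0 0 0 0 0 0 1"

```text
clock: 24.5
ee_pos: [0.5777, 0.3112, 0.0474]
tool_rot: [[-0.088, 0.996, 0.001], [0.996, 0.088, 0.001], [0.0, 0.001, -1.0]]
wrist_force: [0.7, 0.7, -0.6]
opening: 0.06
gripper_force: 33.2
```

Call:
apply_moves --pt "0 0 0 0 0 -0.05 1" --pt "0 0 0 0 0 -0.05 1" --pt "0 0 0 0 0 0 1"

```text
clock: 24.8
ee_pos: [0.5777, 0.3112, 0.0473]
tool_rot: [[-0.088, 0.996, 0.002], [0.996, 0.088, 0.001], [0.001, 0.002, -1.0]]
wrist_force: [-3.7, -1.7, 13.2]
opening: 0.0597
gripper_force: 34.1
```

Call:
apply_moves --pt "0 0 0 0 0 0 0.3" --pt "0 0 0 0 0 0 -0.3" --pt "0 0 0 0 0 0 -1" --pt "0 0 0 0 0 0 -1" --pt "0 0 0 0 0 0 -1" --pt "0 0 0 0 0 0 -1" --pt "0 0 0 0 0 0.4 -1" --pt "0 0 0 0 0 0.8 -1" --pt "0 0 0 0 0 0.9 -1" --pt "0 0 0 0 0 0.9 -1" --pt "0 0 0 0 0 0.9 -1" --pt "0 0 0 0 -0.5 0.9 -1" --pt "0 0 -0.56 -0.25 -0.9 0 -1" --pt "0 0 -0.56 -0.25 -0.9 0 -1" --pt "0 0 -0.56 -0.25 -0.9 0 -1" --pt "0 0 -0.56 -0.25 -0.9 0 -1" --pt "0 0 -0.56 -0.25 -0.9 0 -1" --pt "0 0 -0.56 -0.25 -0.9 0 -1" --pt "0 0 -0.56 -0.25 -0.9 0 -1" --pt "0 0 -0.56 -0.25 -0.9 0 -1"

```text
clock: 26.8
ee_pos: [0.5271, 0.1176, 0.165]
tool_rot: [[0.554, 0.832, 0.001], [0.832, -0.554, 0.0], [0.0, 0.001, -1.0]]
wrist_force: [0.3, -0.1, 0.8]
opening: 0.0854
gripper_force: 0.0
```

Call:
apply_moves --pt "0 0 0 -0.25 -0.9 0 -1" --pt "0 0 0 -0.25 -0.9 0 -1" --pt "0 0 0 -0.25 -0.9 0 -1" --pt "0 0 0 -0.25 -0.9 0 -1" --pt "0 0 0 -0.25 -0.9 0 -1" --pt "0 0 0 -0.25 -0.9 0 -1" --pt "0 0 0 -0.25 -0.9 0 -1" --pt "0 0 0 -0.25 -0.9 0 -1" --pt "0 0 0 -0.25 -0.9 0 -1" --pt "0 0 0 -0.25 -0.9 0 -1" --pt "0 0 0 -0.25 -0.9 0 -1" --pt "0 0 0 -0.25 -0.9 0 -1" --pt "0 0 0 -0.25 -0.9 0 -1" --pt "0 0 0 -0.25 -0.9 0 -1" --pt "0 0 0 -0.24 -0.76 0 -1" --pt "0 0 0 0 0 0 -1" --pt "0 0 0 0 0 0 -1" --pt "0 0 0 0 0 0 -1"

```text
clock: 28.6
ee_pos: [0.4339, -0.215, 0.1646]
tool_rot: [[0.551, 0.835, 0.0], [0.835, -0.551, 0.0], [0.001, 0.0, -1.0]]
wrist_force: [-0.4, -0.0, -0.5]
opening: 0.0856
gripper_force: 0.0
```

Run:
```python
from h import *
a=r.camera("scene")[:,:,::-1];cv2.imwrite("pics/scene5.png",a)
b=r.camera("top")[:,:,::-1];cv2.imwrite("pics/top5.png",b)
cv2.imwrite("pics/p5.png",np.hstack([cv2.resize(a[180:360,120:320],(444,400)),cv2.resize(b[160:310,110:255],(348,360),interpolation=cv2.INTER_CUBIC)[:, :] if 0 else cv2.resize(b[160:310,115:245],(347,400))]))
```

```text
(no output)
```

View pics/p5.png

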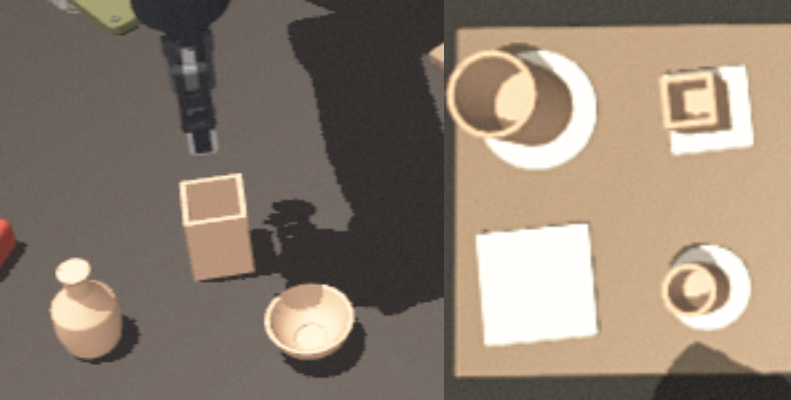

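Three beakers stand on their tiles, with the large round's rim centre near (133,195.6). The gripper is lined up over the large square, and the bottle and bowl are clear. Descending.

Call:
apply_moves --pt "0 0 0 0 0 -0.8 -1" --pt "0 0 0 0 0 -0.8 -1" --pt "0 0 0 0 0 -0.8 -1" --pt "0 0 0 0 0 -0.8 -1" --pt "0 0 0 0 0 -0.8 -1" --pt "0 0 0 0 0 -0.8 -1" --pt "0 0 0 0 0 -0.8 -1" --pt "0 0 0 0 0 -0.1 -1" --pt "0 0 0 0 0 0 -1" --pt "0 0 0 0 0 0 -0.5" --pt "0 0 0 0 0 0 0" --pt "0 0 0 0 0 0 0.5" --pt "0 0 0 0 0 0 1" --pt "0 0 0 0 0 0 1" --pt "0 0 0 0 0 0 1" --pt "0 0 0 0 0 0 1"

```text
clock: 30.3
ee_pos: [0.4348, -0.216, 0.0229]
tool_rot: [[0.551, 0.834, 0.002], [0.834, -0.551, -0.001], [0.001, 0.002, -1.0]]
wrist_force: [1.3, 0.7, 6.1]
opening: 0.0535
gripper_force: 30.3
```

Run:
```python
from h import *
print(ray("top",(133,195.6),.099))
```

```text
[0.57687549 0.30982657 0.099     ]
```

Call:
apply_moves --pt "0 0 0 0 0 0.3 1" --pt "0 0 0 0 0 0.5 1" --pt "0 0 0 0 0 0.8 1" --pt "0 0 0 0 0 0.8 1" --pt "0 0 0 0 0 0.8 1" --pt "0 0 0 0 0 0.8 1" --pt "0 0 0 0 0 0.8 1" --pt "0 0 0 0.04 0.8 0.2 1" --pt "0 0 0.4 0.05 0.8 0 1" --pt "0 0 0.4 0.05 0.8 0 1" --pt "0 0 0.4 0.05 0.8 0 1" --pt "0 0 0.4 0.05 0.8 0 1" --pt "0 0 0.4 0.05 0.8 0 1" --pt "0 0 0.4 0.05 0.8 0 1" --pt "0 0 0.4 0.05 0.8 0 1" --pt "0 0 0.4 0.05 0.8 0 1" --pt "0 0 0.4 0.05 0.8 0 1" --pt "0 0 0.4 0.05 0.8 0 1" --pt "0 0 0.47 0 0.8 0 1" --pt "0 0 0 0 0.8 0 1"

```text
clock: 32.3
ee_pos: [0.4466, 0.0451, 0.1469]
tool_rot: [[-0.087, 0.996, -0.001], [0.996, 0.087, -0.0], [-0.0, -0.001, -1.0]]
wrist_force: [-1.0, -0.3, -1.3]
opening: 0.0534
gripper_force: 30.0
```

Call:
apply_moves --pt "0 0 0 0 0.8 0 1" --pt "0 0 0 0 0.8 0 1" --pt "0 0 0 0 0.8 0 1" --pt "0 0 0 0 0.8 0 1" --pt "0 0 0 0 0.8 0 1" --pt "0 0 0 0 0.8 0 1" --pt "0 0 0 0 0.8 0 1" --pt "0 0 0 0 0.8 0 1" --pt "0 0 0 0 0.8 0 1" --pt "0 0 0 0 0.8 0 1" --pt "0 0 0 0 0.8 0 1" --pt "0 0 0 0 0.8 0 1" --pt "0 0 0 0 0.8 0 1" --pt "0 0 0 0 0.2 0 1" --pt "0 0 0 0 0 0 1" --pt "0 0 0 0 0 0 1" --pt "0 0 0 0 0 0 1"

```text
clock: 34.0
ee_pos: [0.447, 0.3083, 0.1468]
tool_rot: [[-0.085, 0.996, -0.001], [0.996, 0.085, -0.001], [-0.001, -0.001, -1.0]]
wrist_force: [0.4, 0.2, -1.4]
opening: 0.0538
gripper_force: 29.9
```

Call:
apply_moves --pt "0 0 0 0 0.05 -0.8 1" --pt "0 0 0 0 0 -0.8 1" --pt "0 0 0 0 0 -0.8 1" --pt "0 0 0 0 0 -0.8 1" --pt "0 0 0 0 0 -0.5 1" --pt "0 0 0 0 0 -0.1 1" --pt "0 0 0 0 0 -0.1 1" --pt "0 0 0 0 0 -0.06 1" --pt "0 0 0 0 0 -0.06 1" --pt "0 0 0 0 0 0 1" --pt "0 0 0 0 0 -0.05 1" --pt "0 0 0 0 0 0 1"

```text
clock: 35.2
ee_pos: [0.4479, 0.3111, 0.0469]
tool_rot: [[-0.086, 0.996, 0.002], [0.996, 0.086, 0.001], [0.001, 0.002, -1.0]]
wrist_force: [-1.3, -1.6, 9.2]
opening: 0.0538
gripper_force: 30.9
```

Contact with the tile. I'll release, lift clear and withdraw sideways so the cameras can see.

Call:
apply_moves --pt "0 0 0 0 0 0 0.3" --pt "0 0 0 0 0 0 -0.3" --pt "0 0 0 0 0 0 -1" --pt "0 0 0 0 0 0 -1" --pt "0 0 0 0 0 0 -1" --pt "0 0 0 0 0 0 -1" --pt "0 0 0 0 0 0.4 -1" --pt "0 0 0 0 0 0.8 -1" --pt "0 0 0 0 0 0.9 -1" --pt "0 0 0 0 0 0.9 -1" --pt "0 0 0 0 0 0.9 -1" --pt "0 0 0 0 0 0.9 -1" --pt "0 0 0 0 -0.9 0 -1" --pt "0 0 0 0 -0.9 0 -1" --pt "0 0 0 0 -0.9 0 -1" --pt "0 0 0 0 -0.9 0 -1" --pt "0 0 0 0 -0.9 0 -1" --pt "0 0 0 0 -0.9 0 -1" --pt "0 0 0 0 -0.9 0 -1" --pt "0 0 0 0 -0.9 0 -1"

```text
clock: 37.2
ee_pos: [0.4473, 0.1298, 0.1658]
tool_rot: [[-0.086, 0.996, 0.001], [0.996, 0.086, 0.0], [0.0, 0.001, -1.0]]
wrist_force: [0.3, 0.7, 0.1]
opening: 0.0854
gripper_force: 0.0
```

Call:
apply_moves --pt "0 0 0 0 -0.9 0 -1" --pt "0 0 0 0 -0.9 0 -1" --pt "0 0 0 0 -0.9 0 -1" --pt "0 0 0 0 -0.9 0 -1" --pt "0 0 0 0 -0.9 0 -1" --pt "0 0 0 0 -0.9 0 -1" --pt "0 0 0 0 -0.9 0 -1" --pt "0 0 0 0 -0.9 0 -1" --pt "0 0 0 0 0 0 -1" --pt "0 0 0 0 0 0 -1" --pt "0 0 0 0 0 0 -1"

```text
clock: 38.3
ee_pos: [0.4472, -0.0488, 0.1653]
tool_rot: [[-0.087, 0.996, 0.0], [0.996, 0.087, 0.0], [0.0, 0.0, -1.0]]
wrist_force: [0.8, 0.2, -0.4]
opening: 0.0855
gripper_force: 0.0
```

Run:
```python
from h import *
a=r.camera("scene")[:,:,::-1];cv2.imwrite("pics/scene6.png",a)
b=r.camera("top")[:,:,::-1];cv2.imwrite("pics/top6.png",b)
cv2.imwrite("pics/p6.png",np.hstack([cv2.resize(a[130:350,130:470],(440,285)),cv2.resize(b[160:310,115:245],(347,400))[:285]]) if 0 else np.hstack([cv2.resize(a[130:350,130:470],(440,400)),cv2.resize(b[160:310,115:245],(347,400))]))
```

```text
(no output)
```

View pics/p6.png

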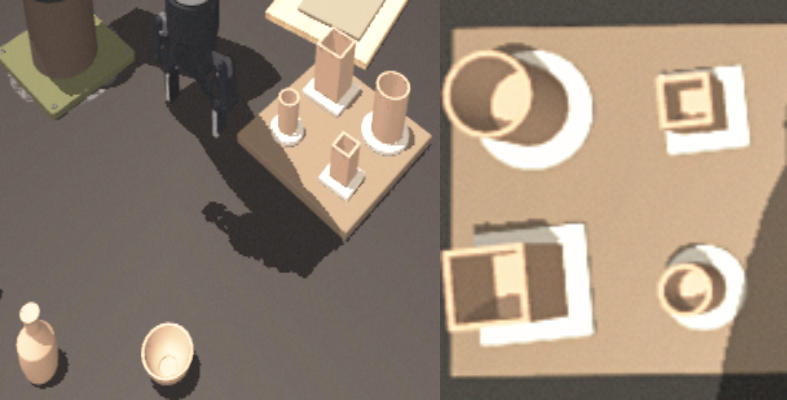

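All four beakers stand upright and centred on their tiles, with the large square's rim near (132.2,266.9) and aligned. The bowl and bottle are unmoved. I'll check that position against the tile centre and hand in.

Run:
```python
from h import *
p=ray("top",(132.2,266.9),.099); print(p)
if np.hypot(p[0]-.4476,p[1]-.3104)<.007: print(r.close_job())
```

```text
[0.44872218 0.31152465 0.099     ]
the job is handed in; nothing more can be done
None
```

All four beakers stand upright on their matching tiles, each within about 2 mm of centre by camera measurement, with the square ones aligned; I did not touch the bowl or bottle. The job is handed in at about 38 s, but the hand-in returned no verdict.

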